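# Set the ribbon eyelet in a gift-box lid with mallet and bench setter

### The job

Slide the plywood lid into the eyelet setter until it stops against the back gauge, then take the mallet and strike the setter's sprung plunger with brisk blows, not a slow press, until the brass eyelet is fully home, its flange flat on the wood. Keep the gripper itself off the plunger and the eyelet and do not hit the eyelet directly. Then stand the mallet back upright on its face on the bare tabletop, leaving the lid in the setter and the other things where they are.

Things in the scene. Friction and masses are not known exactly. Their poses are not given: they have to be found in the camera images.
- setter: Green cast bench eyelet setter, fixed. Origin on the tabletop under the plunger's axis; x points into the throat (away from the operator), z up. Base 150 mm wide (y), x = -110 to +90 mm, its flat top at z = 22 mm. Column behind; arm overhead (top at z = 132 mm) carries the plunger. Two side guides 8 mm high, 114 mm apart, keep the lid square.
- gauge (a point): Middle of the steel back gauge's face, at the height of the base's top: 30 mm behind the plunger's axis. The lid's far edge stops here.
- notch (a point): Middle of the finger notch in the front of the base (74 mm wide along y, x = -110 to -65 mm of the setter, open to the front and down to the table), at the height of the base's top: lets the fingertips get behind the lid's near edge.
- plunger_cap (a point): Centre of the top of the plunger's round steel strike cap (32 mm across, 162 mm above the table at rest). A spring holds it up with 5 N, rising to 11 N. From rest it moves 4 to 7 mm down before its foot meets the eyelet; the eyelet is home when the cap is 12 mm below its rest height.
- plunger (a joint): Travel of the plunger down from rest, in m: 0 up, at most 0.0155; it springs back by itself.
- lid: Loose plywood lid 130 (x) by 110 (y) by 8 mm lying on the setter's base between the guides, 30 to 50 mm short of home. Origin at the centre of its underside, x towards the gauge. Home when its far edge (x = +65 mm) meets the gauge: its origin is then at x = -35 mm of the setter. The eyelet nearer to the operator is set already.
- lid_eyelet (a point): Middle of the eyelet hole at the lid's far end, on the wood's upper surface (35 mm from the lid's centre). It is under the plunger's axis when the lid is home.
- eyelet (a joint): How far the far brass eyelet (flange 20 mm across, 2.6 mm thick) has been driven down, in m: 0 stands 8 mm proud, 0.008 flange flat on the wood; starts at 0 to 0.0025. A tight fit (about 34 N, on top of the plunger's spring), meant to be hammered: it yields to blows, a few millimetres or less at each.
- mallet: Nylon-faced mallet, 0.42 kg, standing on one face. Origin at the centre of that face, z up along the head: head 54 mm across, 90 mm high, yellow faces, dark steel middle. Handle level along -x, its axis 45 mm above the face, wood 20 mm wide (y), 28 mm high, its end 176 mm from the origin (black sleeve 24 mm wide on the last 60 mm). It turns a little in the grip at each blow.
- mallet_grip (a point): Point on the axis of the mallet's handle close to the head, 55 mm from the head's axis, 45 mm above the face: a good place to grip across the handle.
- gift_box: Finished plywood gift box 130 x 110 x 58 mm, a bystander.
- ribbon_red: Spool of red ribbon 80 mm across, 27 mm high, lying flat, a bystander.
- tray_full: Coral card tray full of chocolates, 167 x 204 x 43 mm, a bystander.

How it is judged:
By the outcome, as a careful person would: the job done as asked, in the order asked, and still so for the second after the job is handed in, with the robot touching nothing.
It also fails if it takes over 64 s, if anything falls off the work surface, if the arm or the gripper's body presses on something with over 40 N, if the wrist force passes 120 N, or if a joint passes its speed limit or range.

### The arm

A 6-joint arm with a two-finger parallel gripper is mounted at the origin on a cart in front of the work surface, level with it; the furniture and walls round the work are solid. World frame = base frame: x ahead of the robot, y to its left, z up, the work surface at z = 0. Lengths are in m, angles in rad, forces in N, time in s.
With the tool pointing down it reaches from about 0.275 to 0.85 m from the base axis. Payload 19 kg.
Tool frame: the origin (TCP) lies midway between the tips of the shut fingers; the grasp point (between the pads) lies manip.grasp_offset behind it (manip.grasp_offset is the distance from the TCP to the grasp point, in m); z points along the fingers, y is the direction in which the jaws open and shut (so a half turn about z gives the same grasp; the last joint's range is limited). The gripper opens to 85 mm and grips with 20 to 120 N. Pads are 22 mm wide; open, the fingers measure 114 mm over their backs; the gripper's body (76 mm by 85 mm) begins 54 mm behind the grasp point. The pads swing forward as they close: fully open they stand 13 mm farther back than shut.
Start: joints at [-1.25, 0.15, 1.437, -0, 1.554, -0.134], TCP at [0.253, -0.517, 0.231] pointing down, gripper open.
Joint ranges: [-2.8, 2.8], [-0.68, 2.1], [0.12, 2.68], [-1.39, 4.53], [0.16, 2.79], [-2.81, 2.81]. Speed limits (rad/s): [1.89, 1.89, 2.22, 3.01, 3.01, 3.01].

### API

Orientations are given as a unit quaternion [w, x, y, z].
In Python, from bench import monitor, vision, manip gives the robot as it stands. The module is installed in compiled form; this text tells all that it offers.
- The arm moves only by the tool drive_tool, never from a script. Its argument "rows" is a list of rows, each an object with "dp": the shift along the tool's x, y, z in mm, a list of three; "spin": the turn about the tool's z in rad. A call has 1 to 10 rows; each row is the pose to reach, as a shift and turn from the pose commanded when the call began, along the tool's axes at that moment; what a row does not reach only later rows make up. A row lasts 1/8 s, in which the tool goes at most 62.5 mm and 10.7 degrees, less where a joint would pass 70% of its speed; a pose out of reach is approached as far as the arm can. A call with a gripper value outside its range is refused whole. "fingers" is the opening, from 0 (shut) to 1 (fully open), set as the call begins (left out, the last holds). The fingers move at their own pace and stop on an object; "squeeze" is the grip in N (left out, the last holds). Time passes only in rows, so rows that repeat a pose let the fingers close. It gives the time, the measured TCP pose, the force and the opening at its end, in the units of the state.
- monitor.sense(): the state, without advancing time (a new reading comes with each control period).
- vision.capture(name): name is "side" or "top" or "wrist"; returns a dict with "image" (400x640x3 uint8, red, green, blue), "z_map" (400x640 float32, m along the optical axis (not along the pixel's ray), 0 where there is no reading), "fx", "fy", "cx", "cy" (pixels), "T" (4x4, takes a point from camera to world coordinates); the wrist camera has in their place "tool_from_camera" (4x4, takes a point from camera to tool coordinates, whose origin is the TCP and whose axes are the flange's). Camera axes: x right, y down, z forward; pixel columns grow to the right and rows downward; lengths in m; the calibration is good to about 2 mm. A picture is of the moment at which its call begins: read the wrist's pose just before it.
- manip.hand_in(): hands the job in, once; it reports no verdict.
The state is a dict: "t": time; "joints": joint angles; "qvel": joint speeds; "joint_torque": joint torques, N m; "tool_pos": TCP position; "eef_rot": TCP orientation; "ft_force": force on the tool from outside, world axes, zero at the start; "moment": the same for the moment, N m; "width": finger opening in m.
Only numpy, scipy, OpenCV 4.12 (cv2) and the standard library are available. Lean on these libraries where they do the work, as an engineer would, in place of code of your own. Each camera call takes 0.05 s, during which the arm holds its last target. There are 200 camera calls.

## Working session

There is one attempt and no reset: what is moved stays moved. The work goes in short steps, Python scripts to look and compute and a tool call to move; the robot and the scene stay as the last step left them, time stands still between calls to the robot, and variables do not carry over. Pictures are saved under pics/ and viewed, about 8 in all and at most 12, crops included, and the job is handed in when it is done.

Besides the shell and the picture viewer there is one more tool, called after "Request:" as name([rows], argument=value, ...), one row to a line, values as JSON. drive_tool: Moves the arm, as the interface text tells. Its arguments: {"type":"object","properties":{"rows":{"type":"array","items":{"type":"object","properties":{"dp":{"type":"array","items":{"type":"number"}},"spin":{"type":"number"}}}},"fingers":{"type":"number"},"squeeze":{"type":"number"}},"required":["rows"]}

```bash
mkdir -p pics; cat > h.py <<'E'
from bench import monitor, vision, manip
import numpy as np, cv2
from scipy.spatial.transform import Rotation as R
def cap(n):
    s=monitor.sense(); c=vision.capture(n)
    if n=='wrist':
        q=s['eef_rot']; M=np.eye(4); M[:3,:3]=R.from_quat([q[1],q[2],q[3],q[0]]).as_matrix(); M[:3,3]=s['tool_pos']
        c['T']=M@c['tool_from_camera']
    return c
def save(c,f): cv2.imwrite('pics/'+f,c['image'][:,:,::-1])
def cloud(c):
    z=c['z_map']; v,u=np.mgrid[:z.shape[0],:z.shape[1]]
    P=np.stack([(u-c['cx'])/c['fx']*z,(v-c['cy'])/c['fy']*z,z],-1)
    W=P@c['T'][:3,:3].T+c['T'][:3,3]; W[z==0]=np.nan; return W
E
python3 - <<'E'
from h import *
import pickle
s=monitor.sense(); print(s['t'],s['tool_pos'],s['eef_rot'],s['width'],manip.grasp_offset)
for n in('top','side'):
    c=cap(n); save(c,n+'0.png'); np.savez(n+'0.npz',W=cloud(c),im=c['image']); print(c['T'].round(3),c['fx'])
E
```

```text
0.0 [ 0.25248114 -0.51633076  0.23069606] [-5.86611195e-04  9.74261085e-01  2.25421806e-01 -5.68158568e-05] 0.08537824158968638 0.0187
[[-0.011 -0.895  0.445 -0.228]
 [-1.     0.008 -0.009 -0.107]
 [ 0.005 -0.446 -0.895  1.737]
 [ 0.     0.     0.     1.   ]] 518.2072960962677
[[-1.    -0.009 -0.013  0.575]
 [ 0.007  0.481 -0.877  1.197]
 [ 0.014 -0.877 -0.481  0.849]
 [ 0.     0.     0.     1.   ]] 459.83996013713596
```

View pics/top0.png

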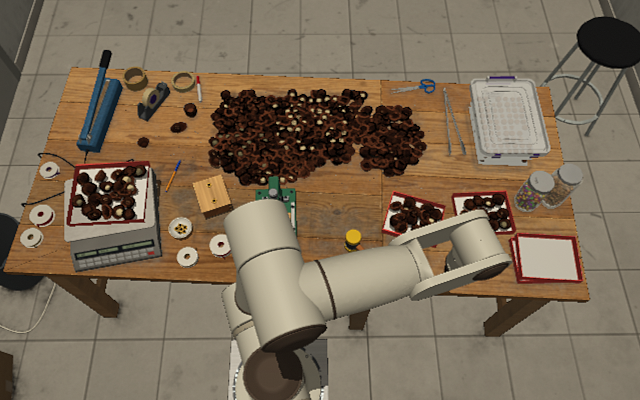

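View pics/side0.png

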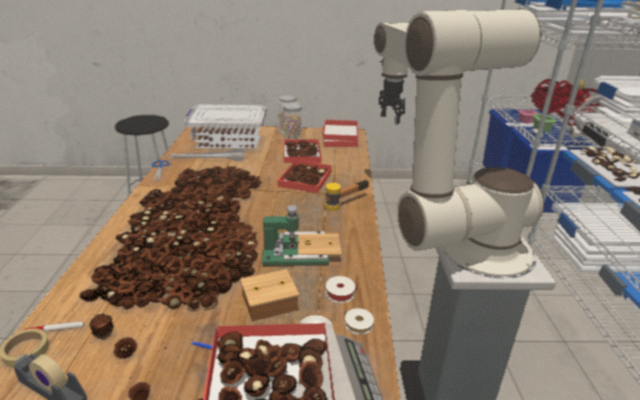

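The top view shows the mallet's yellow face at (353,238) and the setter near (278,190), partly hidden by the arm. In the side view the setter is at (290,240) with its cap at (292,211), the lid at (320,243), and the mallet at (333,190) with its handle running to (365,185).

```bash
python3 - <<'E'
from h import *
d=np.load('side0.npz'); W=d['W']; im=d['im']
hsv=cv2.cvtColor(im,cv2.COLOR_RGB2HSV)
x,y,z=W[...,0],W[...,1],W[...,2]
reg=np.zeros(z.shape,bool); reg[170:275,230:400]=1
def rep(n,m):
    P=W[m&reg&np.isfinite(z)]
    if len(P): print(n,len(P),'min',np.percentile(P,2,0).round(3),'max',np.percentile(P,98,0).round(3),'med',np.median(P,0).round(3))
H,S,V=hsv[...,0],hsv[...,1],hsv[...,2]
rep('green',(H>60)&(H<95)&(S>80)&(z>.005))
rep('basetop',(H>60)&(H<95)&(S>80)&(abs(z-.022)<.004))
rep('armtop',(H>60)&(H<95)&(S>80)&(abs(z-.132)<.005))
rep('cap',(abs(z-.162)<.006)&(np.arange(640)[None]<320))
rep('lid',(abs(z-.030)<.004)&(H<25)&(S>60))
rep('yel',(H>20)&(H<32)&(S>170)&(z>.06)&(np.arange(640)[None]>315))
rep('mal top',(abs(z-.09)<.006)&(np.arange(640)[None]>315))
m=(z>.03)&(z<.075)&(np.arange(640)[None]>338)&(np.arange(400)[:,None]<215)
rep('handle',m)
P=W[m&reg]; v=np.linalg.svd(P[:,:2]-P[:,:2].mean(0))[2][0]; print('handle dir',v)
m=(abs(z-.030)<.004)&(H<25)&(S>60)&reg
print('lidrect',cv2.minAreaRect((W[m][:,:2]*1000).astype(np.float32)))
cv2.imwrite('pics/side0c.png',cv2.resize(im[165:280,225:385,::-1],None,fx=5,fy=5,interpolation=cv2.INTER_CUBIC))
E
```

```text
green 279 min [ 0.612 -0.02   0.018] max [0.699 0.095 0.125] med [0.666 0.046 0.023]
basetop 181 min [ 0.61  -0.022  0.019] max [0.699 0.096 0.025] med [0.662 0.058 0.021]
armtop 1 min [0.681 0.035 0.128] max [0.681 0.035 0.128] med [0.681 0.035 0.128]
cap 59 min [0.604 0.009 0.156] max [0.633 0.038 0.164] med [0.619 0.026 0.161]
lid 1522 min [ 0.473 -0.485  0.026] max [0.832 0.131 0.034] med [ 0.567 -0.     0.03 ]
yel 114 min [ 0.458 -0.277  0.076] max [ 0.501 -0.226  0.093] med [ 0.48  -0.241  0.089]
mal top 98 min [ 0.458 -0.277  0.085] max [ 0.504 -0.228  0.093] med [ 0.481 -0.248  0.09 ]
handle 254 min [ 0.344 -0.358  0.034] max [ 0.455 -0.263  0.063] med [ 0.397 -0.312  0.052]
handle dir [0.77283621 0.63460555]
lidrect ((582.9904174804688, -186.19009399414062), (507.7295837402344, 652.6964111328125), 8.464527130126953)
```

View pics/side0c.png

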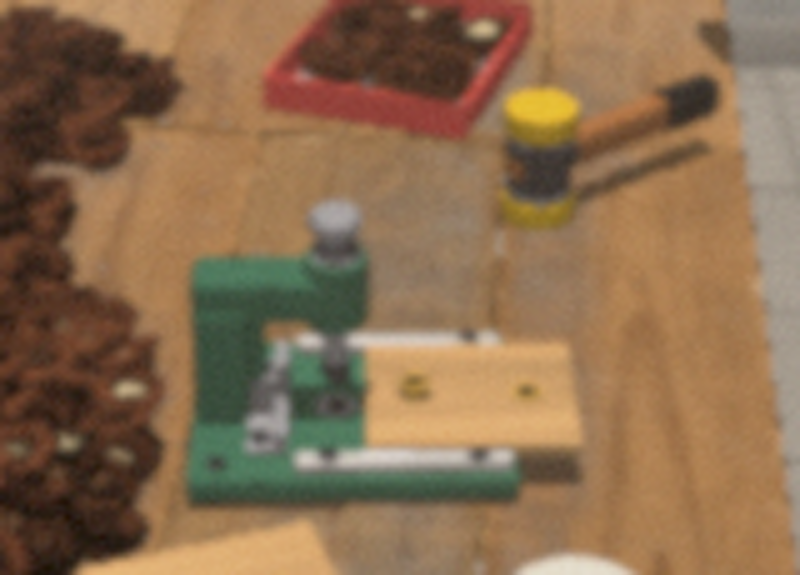

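The crop shows the setter with its cap at crop (335,215). The lid lies between its guides, short of the gauge, with the far eyelet at (413,385). The mallet stands free.

```bash
python3 - <<'E'
from h import *
d=np.load('side0.npz'); W=d['W']; im=d['im']
hsv=cv2.cvtColor(im,cv2.COLOR_RGB2HSV);H,S=hsv[...,0],hsv[...,1]
x,y,z=W[...,0],W[...,1],W[...,2]
m=(abs(z-.030)<.004)&(H<25)&(S>60)&(x>.42)&(x<.62)&(y>-.05)&(y<.1)
print('lid',m.sum(),cv2.minAreaRect((W[m][:,:2]*1000).astype(np.float32)))
m=(z>.012)&(z<.026)&(H>60)&(H<95)&(S>60)&(x>.45)&(x<.75)&(y>-.1)&(y<.15)
print('base',m.sum(),cv2.minAreaRect((W[m][:,:2]*1000).astype(np.float32)))
m=(abs(z-.162)<.006)&(x>.58)&(x<.66)&(y>-.02)&(y<.07)
print('cap',cv2.minEnclosingCircle((W[m][:,:2]*1000).astype(np.float32)))
m=(abs(z-.09)<.006)&(x>.43)&(x<.53)&(y>-.3)&(y<-.2)
print('mal',cv2.minEnclosingCircle((W[m][:,:2]*1000).astype(np.float32)))
c=vision.capture('wrist'); print(c['tool_from_camera'].round(3),c['fx'])
E
```

```text
lid 839 ((534.3753051757812, 15.403697967529297), (128.06326293945312, 125.23834228515625), 1.1151787042617798)
base 431 ((608.07421875, 28.97426986694336), (190.58685302734375, 141.80252075195312), 1.7839622497558594)
cap ((618.2667846679688, 23.30634307861328), 16.00870132446289)
mal ((480.48223876953125, -254.63381958007812), 29.210712432861328)
[[-0.    -0.963 -0.27   0.068]
 [ 1.    -0.    -0.    -0.001]
 [ 0.    -0.27   0.963 -0.143]
 [ 0.     0.     0.     1.   ]] 302.44639815879884
```

Request:
drive_tool([
  {"dp":[401,-404,0],"spin":0.43},
  {"dp":[401,-404,0],"spin":0.43},
  {"dp":[401,-404,0],"spin":0.43},
  {"dp":[401,-404,0],"spin":0.43},
  {"dp":[401,-404,0],"spin":0.43},
  {"dp":[401,-404,0],"spin":0.43},
  {"dp":[401,-404,0],"spin":0.43},
  {"dp":[401,-404,0],"spin":0.43},
  {"dp":[401,-404,0],"spin":0.43},
  {"dp":[401,-404,0],"spin":0.43},
], fingers=0, squeeze=40)

```text
t: 1.4
tool_pos: [0.4356, 0.026, 0.2311]
eef_rot: [-0.0, 1.0, 0.015, -0.0]
ft_force: [-0.6, -0.3, 0.1]
width: -0.0
```

Request:
drive_tool([
  {"dp":[0,0,0],"spin":0},
  {"dp":[0,0,0],"spin":0},
])

```text
t: 1.65
tool_pos: [0.4351, 0.0215, 0.2313]
eef_rot: [0.0, 1.0, 0.012, -0.0]
ft_force: [0.9, -1.2, 0.5]
width: -0.0001
```

```bash
python3 - <<'E'
from h import *
s=monitor.sense(); print(s['t'],s['tool_pos'],s['eef_rot'],s['ft_force'],s['width'])
c=cap('wrist'); save(c,'w1.png'); np.savez('w1.npz',W=cloud(c),im=c['image'])
c=cap('top'); W=cloud(c); im=c['image']; cv2.imwrite('pics/t1.png',cv2.resize(im[150:290,180:420,::-1],None,fx=3,fy=3)); np.savez('t1.npz',W=W,im=im)
E
```

```text
1.65 [0.43512424 0.02145123 0.23126145] [ 7.29792008e-05  9.99931779e-01  1.16799952e-02 -9.58098709e-05] [ 0.94224593 -1.19826603  0.5416375 ] -0.00011361356820736438
```

View pics/w1.png

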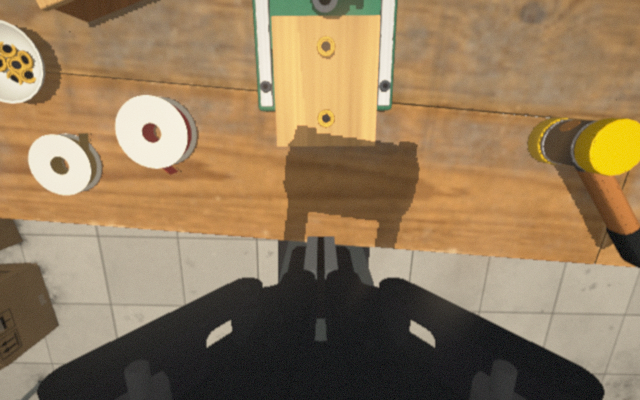

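The wrist view shows the lid, with its near edge at row 146 and cols 276-378, and the eyelets at (326,46) and (326,118). The guides are at cols 264 and 386. The red spool, at (152,131), is well clear.

```bash
python3 - <<'E'
from h import *
d=np.load('w1.npz'); W=d['W']
for n,(u,v) in dict(nearL=(282,141),nearR=(372,141),mid=(326,143),below=(326,155),eyeF=(326,38),eyeFtop=(319,44),eyeN=(326,110),gLt=(264,10),gLb=(265,100),gRt=(388,10),gRb=(386,100),edge=(150,225),mal=(607,147)).items(): print(n,W[v,u].round(4))
p=W[60:130,326]; 
print('nearline',[ (v,W[v,300].round(3)) for v in range(138,156,3)])
E
```

```text
nearL [0.4737 0.0658 0.0306]
nearR [ 0.476  -0.035   0.0302]
mid [0.4728 0.0165 0.0317]
below [0.4555 0.0155 0.0011]
eyeF [0.5764 0.0197 0.0417]
eyeFtop [0.571  0.0265 0.0411]
eyeN [0.5081 0.0176 0.0332]
gLt [0.6031 0.0826 0.0298]
gLb [0.5169 0.0835 0.0316]
gRt [ 0.6058 -0.042   0.0303]
gRb [ 0.52   -0.0471  0.03  ]
edge [0.3586 0.2437 0.0011]
mal [ 0.4803 -0.2443  0.0895]
nearline [(138, array([0.478, 0.046, 0.032])), (141, array([0.474, 0.046, 0.031])), (144, array([0.471, 0.046, 0.031])), (147, array([ 0.464,  0.048, -0.001])), (150, array([0.461, 0.047, 0.001])), (153, array([0.457, 0.048, 0.   ]))]
```

Request:
drive_tool([
  {"dp":[4,4,60],"spin":0},
  {"dp":[4,4,120],"spin":0},
  {"dp":[4,4,180],"spin":0},
  {"dp":[4,4,217],"spin":0},
  {"dp":[4,4,217],"spin":0},
  {"dp":[14,4,217],"spin":0},
  {"dp":[24,4,217],"spin":0},
  {"dp":[34,4,217],"spin":0},
  {"dp":[44,4,217],"spin":0},
  {"dp":[50,4,217],"spin":0},
])

```text
t: 3.0
tool_pos: [0.4861, 0.0199, 0.0144]
eef_rot: [-0.0, 1.0, 0.012, 0.0]
ft_force: [-1.9, -1.4, 1.6]
width: 0.0001
```

Request:
drive_tool([
  {"dp":[6,0,0],"spin":0},
  {"dp":[8,0,0],"spin":0},
  {"dp":[10,0,0],"spin":0},
])

```text
t: 3.38
tool_pos: [0.4954, 0.0201, 0.0143]
eef_rot: [-0.0, 1.0, 0.012, -0.0]
ft_force: [-1.7, -0.5, 0.6]
width: 0.0
```

Request:
drive_tool([
  {"dp":[3,0,0],"spin":0},
  {"dp":[6,0,0],"spin":0},
  {"dp":[8,0,0],"spin":0},
])

```text
t: 3.75
tool_pos: [0.5036, 0.0203, 0.0143]
eef_rot: [-0.0, 1.0, 0.012, -0.0]
ft_force: [-1.9, -0.5, 0.1]
width: -0.0001
```

Request:
drive_tool([
  {"dp":[1,0,0],"spin":0},
  {"dp":[2,0,0],"spin":0},
])

```text
t: 4.0
tool_pos: [0.5054, 0.0203, 0.0143]
eef_rot: [-0.0, 1.0, 0.012, -0.0]
ft_force: [-2.1, 0.2, 0.6]
width: -0.0001
```

Request:
drive_tool([
  {"dp":[1,0,0],"spin":0},
  {"dp":[2,0,0],"spin":0},
])

```text
t: 4.25
tool_pos: [0.5073, 0.0204, 0.0143]
eef_rot: [-0.0, 1.0, 0.012, -0.0]
ft_force: [-7.6, -3.0, 2.7]
width: 0.0002
```

Request:
drive_tool([
  {"dp":[1,0,0],"spin":0},
  {"dp":[2,0,0],"spin":0},
])

```text
t: 4.5
tool_pos: [0.5075, 0.0204, 0.0141]
eef_rot: [-0.0, 1.0, 0.013, -0.002]
ft_force: [-25.2, -3.0, 18.0]
width: -0.0
```

The lid stopped at the gauge: 25 N with no further travel. Next I back off and go to the mallet.

Request:
drive_tool([
  {"dp":[-12,0,0],"spin":0},
  {"dp":[-28,0,0],"spin":0},
  {"dp":[-28,0,-60],"spin":0},
  {"dp":[-28,0,-120],"spin":0},
  {"dp":[-28,0,-180],"spin":-0.1},
  {"dp":[-40,60,-215],"spin":-0.25},
  {"dp":[-50,120,-215],"spin":-0.4},
  {"dp":[-60,180,-215],"spin":-0.55},
  {"dp":[-70,240,-215],"spin":-0.66},
  {"dp":[-80,300,-215],"spin":-0.66},
])

```text
t: 5.75
tool_pos: [0.4372, -0.2727, 0.2295]
eef_rot: [0.0, 0.942, 0.337, 0.0]
ft_force: [1.7, -0.1, -0.2]
width: -0.0002
```

Request:
drive_tool([
  {"dp":[0,0,0],"spin":0},
  {"dp":[0,0,0],"spin":0},
], fingers=1)

```text
t: 6.0
tool_pos: [0.4379, -0.2707, 0.2291]
eef_rot: [-0.0, 0.942, 0.335, 0.0]
ft_force: [0.7, 0.4, -0.1]
width: 0.0355
```

```bash
cat > m.py <<'E'
from h import *
import sys
s=monitor.sense(); print(s['t'],s['tool_pos'],s['eef_rot'],s['joints'])
c=cap('wrist'); save(c,sys.argv[1]); W=cloud(c); im=c['image']; np.savez('w2.npz',W=W,im=im)
hsv=cv2.cvtColor(im,cv2.COLOR_RGB2HSV);H,S=hsv[...,0],hsv[...,1]; x,y,z=W[...,0],W[...,1],W[...,2]
m=(abs(z-.09)<.006)&(H>18)&(H<34)&(S>120)
(cx,cy),r=cv2.minEnclosingCircle((W[m][:,:2]*1000).astype(np.float32)); print('head',cx,cy,r,m.sum(),np.median(z[m]))
d=np.hypot(x-cx/1e3,y-cy/1e3)
m=(d>.035)&(d<.11)&(z>.045)&(z<.075)&(H<20); P=W[m][:,:2]; v=np.linalg.svd(P-P.mean(0),full_matrices=False)[2][0]; print('handle',P.mean(0),v,m.sum(),np.median(z[m]))
E
python3 m.py w2.png
```

```text
6.0 [ 0.43791476 -0.27066429  0.22911019] [-2.51265736e-04  9.42090069e-01  3.35359859e-01  5.61475774e-05] [-7.03565890e-01  2.54857588e-02  1.57728987e+00  3.49313463e-04
  1.53919551e+00  1.83244943e-01]
head 480.3526916503906 -254.6219482421875 26.8695125579834 2620 0.09023374010736748
handle [ 0.42500302 -0.29840853] [-0.7774335  -0.62896514] 1206 0.058719373661007324
```

View pics/w2.png

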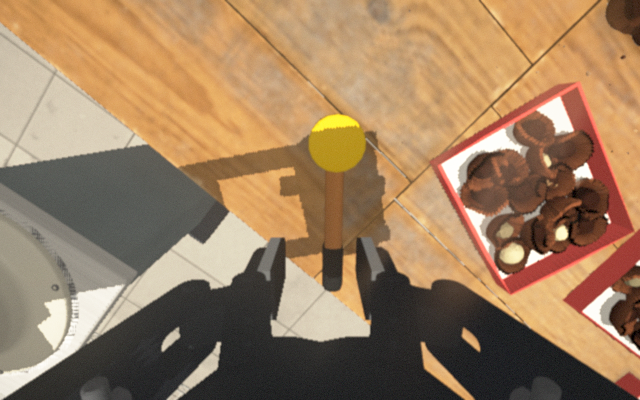

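The mallet is seen from above: yellow face at (337,142) and handle down to (332,285), centred between the jaws. The tray is clear on the right.

Request:
drive_tool([
  {"dp":[-12,14,50],"spin":0},
  {"dp":[-12,14,100],"spin":0},
  {"dp":[-12,14,150],"spin":0},
  {"dp":[-12,14,190],"spin":0},
  {"dp":[-12,14,203],"spin":0},
  {"dp":[-12,14,203],"spin":0},
], fingers=0.65)

```text
t: 6.8
tool_pos: [0.4383, -0.2888, 0.0267]
eef_rot: [-0.0, 0.942, 0.336, -0.0]
ft_force: [0.1, 0.3, 1.2]
width: 0.0554
```

Request:
drive_tool([
  {"dp":[0,0,0],"spin":0},
  {"dp":[0,0,0],"spin":0},
  {"dp":[0,0,0],"spin":0},
  {"dp":[0,0,0],"spin":0},
], fingers=0, squeeze=110)

```text
t: 7.3
tool_pos: [0.4384, -0.29, 0.0278]
eef_rot: [0.001, 0.942, 0.336, 0.0]
ft_force: [-3.8, 2.1, 10.3]
width: 0.0185
```

Request:
drive_tool([
  {"dp":[0,0,-30],"spin":0},
  {"dp":[0,0,-80],"spin":0},
  {"dp":[0,0,-140],"spin":0},
  {"dp":[30,-14,-190],"spin":0},
  {"dp":[80,-37,-207],"spin":0},
  {"dp":[130,-60,-207],"spin":0},
  {"dp":[185,-85,-207],"spin":0},
  {"dp":[240,-110,-207],"spin":0},
  {"dp":[270,-125,-207],"spin":0},
  {"dp":[282,-129,-207],"spin":0},
])

```text
t: 8.55
tool_pos: [0.575, -0.0095, 0.2334]
eef_rot: [-0.0, 0.942, 0.337, -0.0]
ft_force: [-0.2, -0.4, -4.0]
width: 0.0185
```

Request:
drive_tool([
  {"dp":[0,0,0],"spin":0},
  {"dp":[0,0,0],"spin":0},
])

```text
t: 8.8
tool_pos: [0.5744, -0.0122, 0.2334]
eef_rot: [0.0, 0.942, 0.335, -0.0]
ft_force: [0.1, -0.1, -4.4]
width: 0.0184
```

```bash
python3 - <<'E'
from h import *
s=monitor.sense(); print(s['t'],s['tool_pos'],s['eef_rot'],s['ft_force'],s['moment'])
c=cap('wrist'); W=cloud(c); im=c['image']
hsv=cv2.cvtColor(im,cv2.COLOR_RGB2HSV);H,S=hsv[...,0],hsv[...,1]; z=W[...,2]
m=(z>.26)&(H>18)&(H<34)&(S>120)
P=W[m]; print('top face',cv2.minEnclosingCircle((P[:,:2]*1000).astype(np.float32)),np.median(P[:,2]),m.sum())
A=np.c_[P[:,:2]-P[:,:2].mean(0),np.ones(len(P))]; print('tilt',np.linalg.lstsq(A,P[:,2],rcond=None)[0])
c=cap('side'); W=cloud(c); im=c['image']; np.savez('s3.npz',W=W,im=im)
x,y,z=W[...,0],W[...,1],W[...,2]
cv2.imwrite('pics/s3.png',cv2.resize(im[150:290,225:400,::-1],None,fx=4,fy=4,interpolation=cv2.INTER_CUBIC))
E
```

```text
8.8 [ 0.57440397 -0.012224    0.23340092] [ 5.86557042e-05  9.42116235e-01  3.35286420e-01 -1.10563424e-04] [ 0.06056325 -0.11134677 -4.41940637] [-0.11375181  0.0949251   0.01638228]
top face ((602.2725830078125, 15.09786605834961), 42.73105239868164) 0.2956069056481248 29119
tilt [0.00339957 0.00508157 0.29554933]
```

View pics/s3.png

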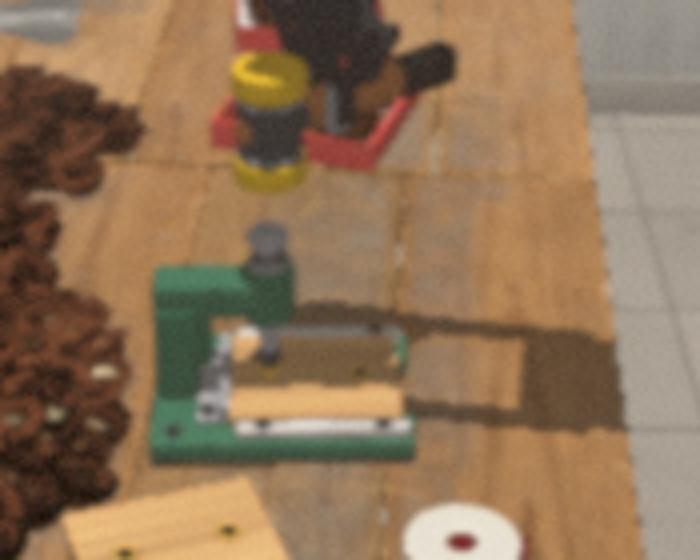

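The side view shows the lid's far edge at the gauge (crop 228,380). The mallet is level and centred over the cap (crop 268,240), about 44 mm above it. First blow.

Request:
drive_tool([
  {"dp":[0,0,52],"spin":0},
  {"dp":[0,0,0],"spin":0},
  {"dp":[0,0,0],"spin":0},
], squeeze=120)

```text
t: 9.28
tool_pos: [0.5756, -0.0122, 0.2369]
eef_rot: [0.001, 0.942, 0.335, 0.002]
ft_force: [-0.1, -1.7, -3.8]
width: 0.0183
```

```bash
cat > e.py <<'E'
from h import *
s=monitor.sense(); print(s['t'],s['tool_pos'].round(4) if hasattr(s['tool_pos'],'round') else s['tool_pos'],s['ft_force'])
c=cap('wrist'); W=cloud(c); im=c['image']; hsv=cv2.cvtColor(im,cv2.COLOR_RGB2HSV);H,S=hsv[...,0],hsv[...,1]; z=W[...,2]
m=(z>s['tool_pos'][2]+.03)&(H>18)&(H<34)&(S>120); P=W[m]
t=np.array([.5744-.5744,0]);
r=np.hypot(P[:,0]-(s['tool_pos'][0]+.0426),P[:,1]-(s['tool_pos'][1]+.0348)); P=P[r<.022]
A=np.c_[P[:,:2]-P[:,:2].mean(0),np.ones(len(P))]; b=np.linalg.lstsq(A,P[:,2],rcond=None)[0]; print('mallet tilt along handle rad',b[0]*.775+b[1]*.632,'top above tcp',b[2]-s['tool_pos'][2],len(P))
c=cap('side'); W=cloud(c); im=c['image']; x,y,z=W[...,0],W[...,1],W[...,2]
m=(np.hypot(x-.618,y-.0235)<.013)&(z>.14)&(z<.175); print('cap top',np.percentile(z[m],[50,90]),m.sum())
# eyelet flange height near plunger axis
m=(np.hypot(x-.618,y-.0235)<.013)&(z>.026)&(z<.06); print('eyelet',np.percentile(z[m],[10,50,90]) if m.any() else None,m.sum())
E
python3 e.py
```

```text
9.275 [ 0.5756 -0.0122  0.2369] [-0.08365041 -1.6732989  -3.82584117]
mallet tilt along handle rad 0.026314457053696 top above tcp 0.06396372727915223 21729
cap top [0.15916724 0.16273212] 67
eyelet [0.02879967 0.03578687 0.05706785] 65
```

Request:
drive_tool([
  {"dp":[0,0,56],"spin":0},
  {"dp":[0,0,0],"spin":0},
  {"dp":[0,0,0],"spin":0},
  {"dp":[0,0,57],"spin":0},
  {"dp":[0,0,0],"spin":0},
  {"dp":[0,0,0],"spin":0},
])

```text
t: 10.12
tool_pos: [0.5757, -0.0116, 0.236]
eef_rot: [0.001, 0.942, 0.336, 0.002]
ft_force: [-0.2, 0.6, -3.8]
width: 0.0185
```

```bash
cat >> e.py <<'E'
import sys
cv2.imwrite('pics/'+sys.argv[1],cv2.resize(im[200:265,255:345,::-1],None,fx=8,fy=8,interpolation=cv2.INTER_CUBIC))
E
python3 e.py s4.png
```

```text
10.125 [ 0.5757 -0.0116  0.236 ] [-0.20113952  0.56752738 -3.7772303 ]
mallet tilt along handle rad 0.10024998898596339 top above tcp 0.06938764593132263 24027
cap top [0.15859709 0.16270913] 68
eyelet [0.02834468 0.03386514 0.0562429 ] 65
```

View pics/s4.png

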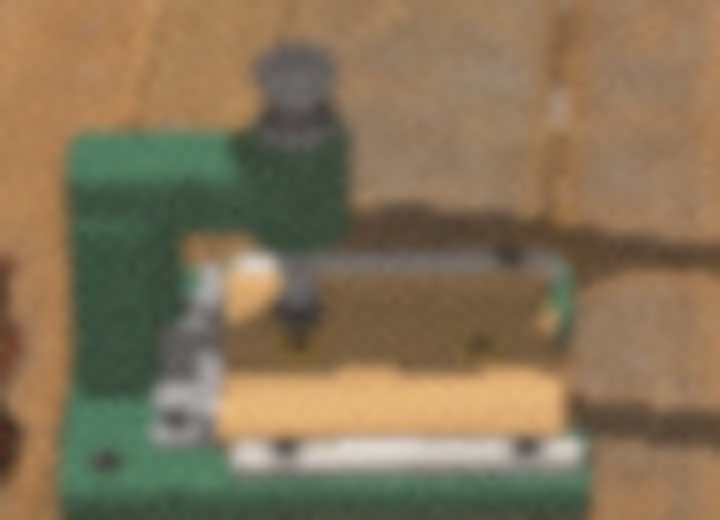

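The mallet has turned about 0.1 rad head-up in the grip. The eyelet flange at crop (297,340) still stands slightly proud. I'll strike a bit deeper to make up for the turn.

Request:
drive_tool([
  {"dp":[0,0,61],"spin":0},
  {"dp":[0,0,0],"spin":0},
  {"dp":[0,0,0],"spin":0},
  {"dp":[0,0,62],"spin":0},
  {"dp":[0,0,0],"spin":0},
  {"dp":[0,0,0],"spin":0},
])

```text
t: 10.98
tool_pos: [0.5759, -0.0115, 0.2362]
eef_rot: [0.001, 0.942, 0.336, 0.002]
ft_force: [0.4, -0.3, -4.5]
width: 0.0185
```

```bash
python3 e.py s5.png
```

```text
10.975 [ 0.5759 -0.0115  0.2362] [ 0.36948354 -0.29605641 -4.49608839]
mallet tilt along handle rad 0.11883547957375207 top above tcp 0.07741957905715885 24826
cap top [0.15973081 0.16336228] 65
eyelet [0.02952272 0.03547224 0.05736266] 61
```

Request:
drive_tool([
  {"dp":[-50,22,0],"spin":0},
  {"dp":[-100,43,0],"spin":0},
  {"dp":[-155,66,0],"spin":0},
  {"dp":[-210,90,0],"spin":0},
  {"dp":[-232,99,50],"spin":0},
  {"dp":[-232,99,100],"spin":0},
  {"dp":[-232,99,140],"spin":0},
  {"dp":[-232,99,160],"spin":0},
  {"dp":[-232,99,175],"spin":0},
  {"dp":[-232,99,175],"spin":0},
])

```text
t: 12.32
tool_pos: [0.4572, -0.2343, 0.0572]
eef_rot: [-0.001, 0.942, 0.336, -0.001]
ft_force: [-0.1, 0.5, -4.1]
width: 0.0183
```

```bash
python3 - <<'E'
from h import *
s=monitor.sense(); print(s['t'],s['tool_pos'],s['ft_force'])
c=cap('side'); W=cloud(c); im=c['image']; np.savez('s6.npz',W=W,im=im)
a=cv2.resize(im[160:230,290:390,::-1],None,fx=7,fy=7,interpolation=cv2.INTER_CUBIC)
cv2.imwrite('pics/s6.png',a)
o=cv2.imread('pics/s5.png'); b=cv2.resize(o,(700,505)); cv2.imwrite('pics/s6.png',np.vstack([cv2.resize(a,(430,301)),cv2.resize(b,(430,299))]))
E
```

```text
12.325 [ 0.45724658 -0.23431868  0.05721972] [-0.08124901  0.50412581 -4.09322485]
```

View pics/s6.png

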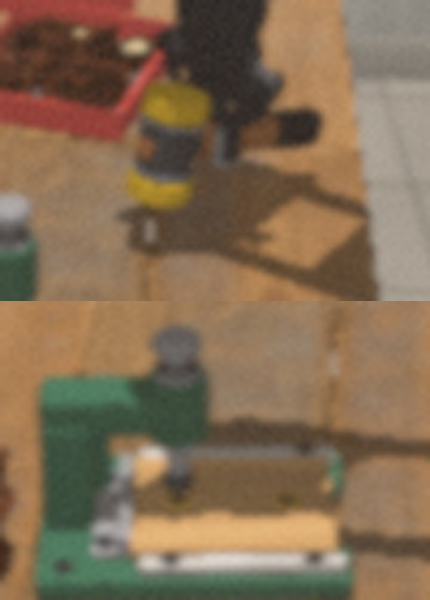

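The mallet head leans about 0.2 rad (top crop, 170,145). The eyelet below the foot, at (180,497), looks lower. I'll lower the mallet onto the table, release, and regrip.

Request:
drive_tool([
  {"dp":[0,0,12],"spin":0},
  {"dp":[0,0,20],"spin":0},
  {"dp":[0,0,24],"spin":0},
  {"dp":[0,0,26],"spin":0},
])

```text
t: 12.88
tool_pos: [0.4576, -0.2346, 0.0321]
eef_rot: [-0.0, 0.942, 0.336, -0.0]
ft_force: [-0.1, 0.5, -4.8]
width: 0.0183
```

Request:
drive_tool([
  {"dp":[0,0,2],"spin":0},
  {"dp":[0,0,4],"spin":0},
], squeeze=20)

```text
t: 13.12
tool_pos: [0.4578, -0.2347, 0.0283]
eef_rot: [0.0, 0.942, 0.336, 0.0]
ft_force: [-1.1, 0.2, -4.3]
width: 0.0182
```

Request:
drive_tool([
  {"dp":[0,0,2],"spin":0},
  {"dp":[0,0,4],"spin":0},
])

```text
t: 13.38
tool_pos: [0.4577, -0.2346, 0.0242]
eef_rot: [-0.0, 0.942, 0.336, 0.0]
ft_force: [-0.4, 0.3, -4.2]
width: 0.0185
```

Request:
drive_tool([
  {"dp":[0,0,2],"spin":0},
  {"dp":[0,0,3],"spin":0},
])

```text
t: 13.62
tool_pos: [0.458, -0.2346, 0.0216]
eef_rot: [0.0, 0.942, 0.336, 0.0]
ft_force: [2.5, 4.1, 4.5]
width: 0.0184
```

Request:
drive_tool([
  {"dp":[0,0,0],"spin":0},
  {"dp":[0,0,0],"spin":0},
  {"dp":[0,0,-5],"spin":0},
  {"dp":[0,0,-5],"spin":0},
  {"dp":[0,0,-5],"spin":0},
], fingers=0.5)

```text
t: 14.25
tool_pos: [0.4577, -0.2347, 0.0264]
eef_rot: [0.0, 0.942, 0.336, 0.0]
ft_force: [-0.3, 0.2, 0.1]
width: 0.0428
```

```bash
cat > m2.py <<'E'
from h import *
import sys
s=monitor.sense(); p=s['tool_pos']; q=s['eef_rot']; print(s['t'],p,s['width'])
yaw=2*np.arctan2(q[2],q[1])
c=cap('side'); W=cloud(c); im=c['image']; np.savez('s7.npz',W=W,im=im)
hsv=cv2.cvtColor(im,cv2.COLOR_RGB2HSV);H,S=hsv[...,0],hsv[...,1]; x,y,z=W[...,0],W[...,1],W[...,2]
hx,hy=p[0]+.055*np.cos(yaw),p[1]+.055*np.sin(yaw)
m=(abs(z-.09)<.006)&(np.hypot(x-hx,y-hy)<.06)&(H>18)&(H<34)&(S>120)
print('expected head',hx,hy,'yaw',yaw); print('seen',cv2.minEnclosingCircle((W[m][:,:2]*1000).astype(np.float32)),m.sum(),np.median(z[m]),z[m].std())
m=(np.hypot(x-hx,y-hy)<.06)&(H>18)&(H<34)&(S>120)&(z>.06); print('yellow z', np.percentile(z[m],[5,50,95]))
cv2.imwrite('pics/'+sys.argv[1],cv2.resize(im[165:235,290:390,::-1],None,fx=6,fy=6,interpolation=cv2.INTER_CUBIC))
E
python3 m2.py s7.png
```

```text
14.25 [ 0.45769019 -0.2346586   0.02637764] 0.04278159360005536
expected head 0.500289800841784 -0.19986962466720215 yaw 0.6848112837973233
seen ((499.51434326171875, -193.99220275878906), 31.778640747070312) 106 0.08907215982800443 0.002230481934371658
yellow z [0.07087757 0.08756866 0.09206756]
```

The mallet is upright again, its top at 0.089. Regripping and returning to the setter.

Request:
drive_tool([
  {"dp":[2,0,0],"spin":0},
  {"dp":[2,0,0],"spin":0},
  {"dp":[2,0,0],"spin":0},
  {"dp":[2,0,0],"spin":0},
], fingers=0, squeeze=120)

```text
t: 14.8
tool_pos: [0.4593, -0.2333, 0.0264]
eef_rot: [-0.0, 0.942, 0.336, 0.0]
ft_force: [-2.4, 2.6, 5.3]
width: 0.0186
```

Request:
drive_tool([
  {"dp":[0,0,-50],"spin":0},
  {"dp":[0,0,-105],"spin":0},
  {"dp":[0,0,-165],"spin":0},
  {"dp":[0,0,-207],"spin":0},
  {"dp":[50,-22,-207],"spin":0},
  {"dp":[100,-43,-207],"spin":0},
  {"dp":[155,-66,-207],"spin":0},
  {"dp":[205,-88,-207],"spin":0},
  {"dp":[229,-99,-207],"spin":0},
  {"dp":[229,-99,-207],"spin":0},
])

```text
t: 16.05
tool_pos: [0.5742, -0.0101, 0.2322]
eef_rot: [-0.001, 0.942, 0.337, -0.001]
ft_force: [0.2, -1.1, -4.3]
width: 0.0183
```

Request:
drive_tool([
  {"dp":[0,0,0],"spin":0},
  {"dp":[0,0,0],"spin":0},
])

```text
t: 16.3
tool_pos: [0.5737, -0.0126, 0.2332]
eef_rot: [-0.0, 0.942, 0.335, -0.0]
ft_force: [-0.7, -0.1, -5.9]
width: 0.0185
```

```bash
python3 e.py s8.png
```

```text
16.3 [ 0.5737 -0.0126  0.2332] [-0.74504005 -0.08685125 -5.89187422]
mallet tilt along handle rad 0.004483026266634535 top above tcp 0.06369226180573562 21202
cap top [0.15950342 0.16340714] 58
eyelet [0.02995569 0.03362862 0.05728692] 59
```

Request:
drive_tool([
  {"dp":[0,0,60],"spin":0},
  {"dp":[0,0,0],"spin":0},
  {"dp":[0,0,0],"spin":0},
  {"dp":[0,0,62],"spin":0},
  {"dp":[0,0,0],"spin":0},
  {"dp":[0,0,0],"spin":0},
])

```text
t: 17.15
tool_pos: [0.5752, -0.0124, 0.2373]
eef_rot: [0.001, 0.942, 0.335, 0.003]
ft_force: [0.7, 0.5, -3.3]
width: 0.0184
```

```bash
python3 e.py s9.png; python3 - <<'E'
import cv2,numpy as np
a=[cv2.imread(f'pics/s{i}.png')[200:420,180:560] for i in (4,8,9)]
cv2.imwrite('pics/cmp.png',np.vstack([cv2.resize(x,(450,198)) for x in a]))
E
```

```text
17.15 [ 0.5752 -0.0124  0.2373] [ 0.70134459  0.48575166 -3.31774526]
mallet tilt along handle rad 0.15738609737958847 top above tcp 0.07529821428847194 28292
cap top [0.15838637 0.16296952] 58
eyelet [0.02817088 0.03411818 0.0575338 ] 64
```

View pics/cmp.png

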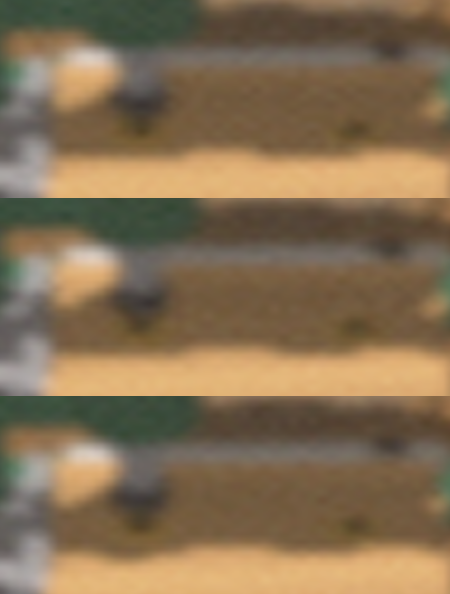

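The shadow hides the eyelet, so images can't gauge it; I'll gauge it mechanically. The mallet is again tilted about 0.17 rad, so first I regrip.

Request:
drive_tool([
  {"dp":[-55,24,0],"spin":0},
  {"dp":[-110,48,0],"spin":0},
  {"dp":[-165,72,0],"spin":0},
  {"dp":[-215,92,0],"spin":0},
  {"dp":[-229,99,50],"spin":0},
  {"dp":[-229,99,105],"spin":0},
  {"dp":[-229,99,150],"spin":0},
  {"dp":[-229,99,180],"spin":0},
  {"dp":[-229,99,195],"spin":0},
  {"dp":[-229,99,203],"spin":0},
])

```text
t: 18.5
tool_pos: [0.4592, -0.2335, 0.0299]
eef_rot: [-0.0, 0.942, 0.336, -0.0]
ft_force: [0.6, -0.7, -3.6]
width: 0.0185
```

Request:
drive_tool([
  {"dp":[0,0,3],"spin":0},
  {"dp":[0,0,6],"spin":0},
  {"dp":[0,0,8],"spin":0},
], squeeze=20)

```text
t: 18.88
tool_pos: [0.4595, -0.2335, 0.0227]
eef_rot: [0.0, 0.942, 0.336, 0.0]
ft_force: [0.2, 0.2, -4.5]
width: 0.0186
```

Request:
drive_tool([
  {"dp":[0,0,2],"spin":0},
  {"dp":[0,0,3],"spin":0},
])

```text
t: 19.12
tool_pos: [0.4592, -0.2334, 0.0193]
eef_rot: [0.0, 0.942, 0.336, 0.0]
ft_force: [-0.2, -1.2, -5.1]
width: 0.0184
```

Request:
drive_tool([
  {"dp":[0,0,0],"spin":0},
  {"dp":[0,0,0],"spin":0},
  {"dp":[2,0,-6],"spin":0},
  {"dp":[2,0,-6],"spin":0},
  {"dp":[2,0,-6],"spin":0},
], fingers=0.5)

```text
t: 19.75
tool_pos: [0.4608, -0.2321, 0.0254]
eef_rot: [0.0, 0.942, 0.336, 0.0]
ft_force: [0.1, 0.3, 0.3]
width: 0.0429
```

```bash
python3 m2.py s10.png; python3 - <<'E'
import numpy as np,cv2
im=np.load('s7.npz')['im']
cv2.imwrite('pics/s10e.png',cv2.resize(im[222:258,270:335,::-1],None,fx=11,fy=11,interpolation=cv2.INTER_CUBIC))
E
```

```text
19.75 [ 0.46082558 -0.23209692  0.0254122 ] 0.0428777847281527
expected head 0.5034226055081452 -0.19730477342590805 yaw 0.6848857551335683
seen ((509.9097900390625, -189.7138671875), 28.46923065185547) 109 0.08968728103359525 0.00201548520015516
yellow z [0.07045349 0.0885535  0.09263488]
```

View pics/s10e.png

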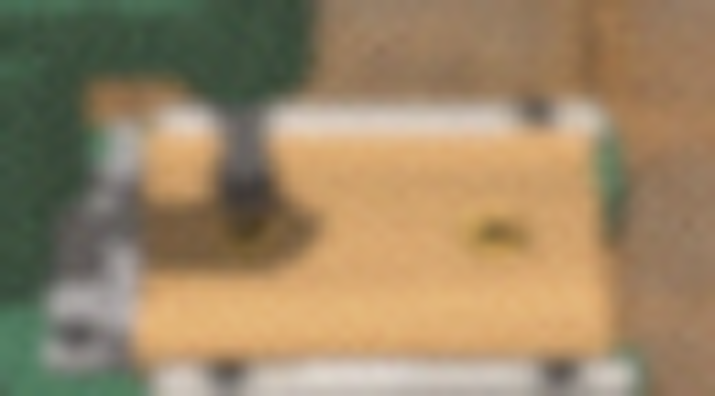

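In this unshadowed crop the far eyelet sits just under the foot, at (248,225), about level with the set one at (497,232). I'll regrip and gauge it with a light touch.

Request:
drive_tool([
  {"dp":[9,0,0],"spin":0},
  {"dp":[9,0,0],"spin":0},
])

```text
t: 20.05
tool_pos: [0.4682, -0.226, 0.0252]
eef_rot: [-0.0, 0.942, 0.336, 0.0]
ft_force: [0.1, 0.1, -0.4]
width: 0.0423
```

Request:
drive_tool([
  {"dp":[0,0,0],"spin":0},
  {"dp":[0,0,0],"spin":0},
  {"dp":[0,0,0],"spin":0},
  {"dp":[0,0,0],"spin":0},
], fingers=0, squeeze=120)

```text
t: 20.55
tool_pos: [0.4677, -0.2264, 0.0254]
eef_rot: [-0.0, 0.942, 0.336, 0.0]
ft_force: [-2.4, 0.8, 5.3]
width: 0.0184
```

Request:
drive_tool([
  {"dp":[0,0,-50],"spin":0},
  {"dp":[0,0,-105],"spin":0},
  {"dp":[0,0,-165],"spin":0},
  {"dp":[0,0,-208],"spin":0},
  {"dp":[50,-22,-208],"spin":0},
  {"dp":[100,-44,-208],"spin":0},
  {"dp":[155,-68,-208],"spin":0},
  {"dp":[200,-90,-208],"spin":0},
  {"dp":[218,-99,-208],"spin":0},
  {"dp":[218,-99,-208],"spin":0},
])

```text
t: 21.8
tool_pos: [0.574, -0.0109, 0.2325]
eef_rot: [-0.0, 0.942, 0.337, -0.001]
ft_force: [0.0, -0.2, -4.7]
width: 0.0181
```

Request:
drive_tool([
  {"dp":[0,0,20],"spin":0},
  {"dp":[0,0,36],"spin":0},
  {"dp":[0,0,40],"spin":0},
  {"dp":[0,0,40],"spin":0},
])

```text
t: 22.3
tool_pos: [0.5739, -0.0122, 0.1934]
eef_rot: [-0.0, 0.942, 0.335, -0.0]
ft_force: [-0.6, -0.3, -3.7]
width: 0.0184
```

```bash
python3 e.py s11.png
```

```text
22.3 [ 0.5739 -0.0122  0.1934] [-0.56039044 -0.33827163 -3.70581726]
mallet tilt along handle rad -0.0025486355405386694 top above tcp 0.06472285869551575 22266
cap top [0.14566178 0.15835674] 26
eyelet [0.0292869  0.03480812 0.05787741] 64
```

Request:
drive_tool([
  {"dp":[0,0,5],"spin":0},
  {"dp":[0,0,8],"spin":0},
  {"dp":[0,0,8],"spin":0},
])

```text
t: 22.78
tool_pos: [0.5741, -0.0119, 0.1855]
eef_rot: [0.0, 0.942, 0.336, 0.0]
ft_force: [-0.9, -1.1, 0.3]
width: 0.0183
```

Request:
drive_tool([
  {"dp":[0,0,3],"spin":0},
  {"dp":[0,0,5],"spin":0},
  {"dp":[0,0,5],"spin":0},
])

```text
t: 23.15
tool_pos: [0.574, -0.0119, 0.1803]
eef_rot: [0.0, 0.942, 0.336, 0.0]
ft_force: [0.5, -1.6, 2.2]
width: 0.0185
```

Request:
drive_tool([
  {"dp":[0,0,1.5],"spin":0},
  {"dp":[0,0,1.5],"spin":0},
])

```text
t: 23.4
tool_pos: [0.574, -0.0119, 0.1789]
eef_rot: [0.0, 0.942, 0.336, 0.0]
ft_force: [-1.1, -1.9, 3.7]
width: 0.0184
```

Request:
drive_tool([
  {"dp":[0,0,1],"spin":0},
  {"dp":[0,0,1],"spin":0},
])

```text
t: 23.65
tool_pos: [0.574, -0.0119, 0.1778]
eef_rot: [0.0, 0.942, 0.336, 0.0]
ft_force: [-0.4, -3.9, 3.9]
width: 0.0185
```

Request:
drive_tool([
  {"dp":[0,0,1],"spin":0},
  {"dp":[0,0,1],"spin":0},
])

```text
t: 23.9
tool_pos: [0.574, -0.0119, 0.1768]
eef_rot: [0.0, 0.942, 0.336, 0.0]
ft_force: [0.0, -3.5, 4.5]
width: 0.0184
```

Request:
drive_tool([
  {"dp":[0,0,0.7],"spin":0},
  {"dp":[0,0,0.7],"spin":0},
])

```text
t: 24.15
tool_pos: [0.574, -0.0119, 0.1761]
eef_rot: [0.0, 0.942, 0.336, 0.0]
ft_force: [-0.5, -3.1, 4.4]
width: 0.0184
```

Request:
drive_tool([
  {"dp":[0,0,0.7],"spin":0},
  {"dp":[0,0,0.7],"spin":0},
])

```text
t: 24.4
tool_pos: [0.574, -0.0119, 0.1754]
eef_rot: [-0.0, 0.942, 0.336, 0.0]
ft_force: [-1.0, -3.5, 3.8]
width: 0.0182
```

Request:
drive_tool([
  {"dp":[0,0,0.8],"spin":0},
  {"dp":[0,0,0.8],"spin":0},
])

```text
t: 24.65
tool_pos: [0.574, -0.0119, 0.1748]
eef_rot: [0.0, 0.942, 0.336, 0.0]
ft_force: [-0.9, -4.1, 6.6]
width: 0.0185
```

```bash
python3 e.py s12.png
```

```text
24.65 [ 0.574  -0.0119  0.1748] [-0.94359073 -4.12326144  6.61888688]
mallet tilt along handle rad 0.002668667717519049 top above tcp 0.06501289961256629 22388
cap top [0.14171896 0.14190481] 2
eyelet [0.02908903 0.04176907 0.05526329] 61
```

Request:
drive_tool([
  {"dp":[0,0,0.6],"spin":0},
  {"dp":[0,0,0.6],"spin":0},
])

```text
t: 25.0
tool_pos: [0.574, -0.0119, 0.1747]
eef_rot: [0.0, 0.942, 0.336, 0.0]
ft_force: [-4.7, -5.1, 12.2]
width: 0.0185
```

Request:
drive_tool([
  {"dp":[0,0,0.6],"spin":0},
  {"dp":[0,0,0.6],"spin":0},
])

```text
t: 25.25
tool_pos: [0.574, -0.012, 0.1745]
eef_rot: [0.0, 0.942, 0.336, 0.0]
ft_force: [-7.8, -5.2, 17.5]
width: 0.0188
```

The foot meets a stiff stop at 12.2–12.4 mm of cap travel, which is about home. Two confirming blows, then I gauge again.

Request:
drive_tool([
  {"dp":[0,0,-60],"spin":0},
  {"dp":[0,0,-60],"spin":0},
  {"dp":[0,0,1],"spin":0},
  {"dp":[0,0,-60],"spin":0},
  {"dp":[0,0,-60],"spin":0},
  {"dp":[0,0,2],"spin":0},
  {"dp":[0,0,-60],"spin":0},
  {"dp":[0,0,-60],"spin":0},
])

```text
t: 26.25
tool_pos: [0.5749, -0.0117, 0.2359]
eef_rot: [0.001, 0.942, 0.336, 0.002]
ft_force: [0.2, -0.1, -3.5]
width: 0.0186
```

```bash
python3 e.py s13.png
```

```text
26.25 [ 0.5749 -0.0117  0.2359] [ 0.15313757 -0.12355796 -3.48226661]
mallet tilt along handle rad 0.11531137579851725 top above tcp 0.0760139656406924 25510
cap top [0.15938357 0.1634616 ] 63
eyelet [0.02892228 0.03332878 0.05662649] 64
```

Request:
drive_tool([
  {"dp":[0,0,30],"spin":0},
  {"dp":[0,0,44],"spin":0},
  {"dp":[0,0,48],"spin":0},
  {"dp":[0,0,48],"spin":0},
])

```text
t: 26.85
tool_pos: [0.5741, -0.0118, 0.1856]
eef_rot: [-0.0, 0.942, 0.336, 0.0]
ft_force: [-0.4, -0.0, -3.3]
width: 0.0188
```

Request:
drive_tool([
  {"dp":[0,0,1],"spin":0},
  {"dp":[0,0,1],"spin":0},
])

```text
t: 27.1
tool_pos: [0.5741, -0.0119, 0.1849]
eef_rot: [0.0, 0.942, 0.336, 0.0]
ft_force: [-0.5, -0.2, -4.6]
width: 0.0184
```

Request:
drive_tool([
  {"dp":[0,0,1],"spin":0},
  {"dp":[0,0,1],"spin":0},
])

```text
t: 27.35
tool_pos: [0.574, -0.0119, 0.1834]
eef_rot: [-0.0, 0.942, 0.336, 0.0]
ft_force: [0.2, -0.1, -4.6]
width: 0.0184
```

Request:
drive_tool([
  {"dp":[0,0,1],"spin":0},
  {"dp":[0,0,1],"spin":0},
])

```text
t: 27.6
tool_pos: [0.5739, -0.0118, 0.1823]
eef_rot: [-0.0, 0.942, 0.336, -0.0]
ft_force: [-0.6, 0.3, -4.8]
width: 0.0186
```

Request:
drive_tool([
  {"dp":[0,0,1],"spin":0},
  {"dp":[0,0,1],"spin":0},
])

```text
t: 27.85
tool_pos: [0.5739, -0.0118, 0.1813]
eef_rot: [-0.0, 0.942, 0.336, -0.0]
ft_force: [-1.0, 0.6, -4.6]
width: 0.0185
```

Request:
drive_tool([
  {"dp":[0,0,0.7],"spin":0},
  {"dp":[0,0,0.7],"spin":0},
])

```text
t: 28.1
tool_pos: [0.574, -0.0118, 0.1806]
eef_rot: [-0.0, 0.942, 0.336, -0.0]
ft_force: [-0.8, -0.0, -4.6]
width: 0.0184
```

Request:
drive_tool([
  {"dp":[0,0,0.7],"spin":0},
  {"dp":[0,0,0.7],"spin":0},
])

```text
t: 28.35
tool_pos: [0.5739, -0.0118, 0.1799]
eef_rot: [-0.0, 0.942, 0.336, -0.0]
ft_force: [-0.3, -0.1, -4.5]
width: 0.0182
```

Request:
drive_tool([
  {"dp":[0,0,0.7],"spin":0},
  {"dp":[0,0,0.7],"spin":0},
])

```text
t: 28.6
tool_pos: [0.5739, -0.0118, 0.1793]
eef_rot: [-0.0, 0.942, 0.336, -0.0]
ft_force: [-0.6, -0.7, -5.1]
width: 0.0184
```

Request:
drive_tool([
  {"dp":[0,0,0.7],"spin":0},
  {"dp":[0,0,0.7],"spin":0},
])

```text
t: 28.85
tool_pos: [0.574, -0.0119, 0.1788]
eef_rot: [0.0, 0.942, 0.336, 0.0]
ft_force: [-1.0, 0.1, -1.1]
width: 0.0183
```

Request:
drive_tool([
  {"dp":[0,0,4],"spin":0},
  {"dp":[0,0,8],"spin":0},
  {"dp":[0,0,10],"spin":0},
  {"dp":[0,0,10],"spin":0},
])

```text
t: 29.35
tool_pos: [0.574, -0.0119, 0.1686]
eef_rot: [-0.0, 0.942, 0.336, 0.0]
ft_force: [-3.4, -0.7, 3.3]
width: 0.0186
```

Request:
drive_tool([
  {"dp":[0,0,1],"spin":0},
  {"dp":[0,0,1],"spin":0},
])

```text
t: 29.6
tool_pos: [0.574, -0.0119, 0.1677]
eef_rot: [-0.0, 0.942, 0.336, 0.0]
ft_force: [-3.0, -1.0, 3.9]
width: 0.0187
```

Request:
drive_tool([
  {"dp":[0,0,0.8],"spin":0},
  {"dp":[0,0,0.8],"spin":0},
])

```text
t: 29.85
tool_pos: [0.574, -0.0119, 0.1668]
eef_rot: [0.0, 0.942, 0.336, 0.0]
ft_force: [-2.8, -2.0, 5.0]
width: 0.0184
```

Request:
drive_tool([
  {"dp":[0,0,0.8],"spin":0},
  {"dp":[0,0,0.8],"spin":0},
])

```text
t: 30.1
tool_pos: [0.574, -0.0119, 0.166]
eef_rot: [0.0, 0.942, 0.336, 0.0]
ft_force: [-2.9, -1.3, 4.5]
width: 0.0184
```

Request:
drive_tool([
  {"dp":[0,0,0.6],"spin":0},
  {"dp":[0,0,0.6],"spin":0},
])

```text
t: 30.35
tool_pos: [0.574, -0.012, 0.1658]
eef_rot: [0.0, 0.942, 0.336, 0.0]
ft_force: [-5.4, -1.7, 10.1]
width: 0.0187
```

Request:
drive_tool([
  {"dp":[0,0,0.6],"spin":0},
  {"dp":[0,0,0.6],"spin":0},
])

```text
t: 30.6
tool_pos: [0.574, -0.012, 0.1657]
eef_rot: [0.0, 0.942, 0.336, 0.0]
ft_force: [-7.2, -2.9, 15.0]
width: 0.0185
```

```bash
python3 e.py s14.png
```

```text
30.6 [ 0.574  -0.012   0.1657] [-7.21472181 -2.91030266 15.01718435]
mallet tilt along handle rad 0.1141249759995841 top above tcp 0.07625915857553953 25620
cap top [0.14162228 0.14479714] 3
eyelet [0.02904769 0.03988051 0.05653432] 65
```

The stop is stiff and at about 12.5–13 mm of cap travel, so the eyelet is home. Now I return the mallet to the bare table.

Request:
drive_tool([
  {"dp":[0,0,-50],"spin":0},
  {"dp":[0,0,-69],"spin":0},
  {"dp":[-55,24,-69],"spin":0},
  {"dp":[-110,48,-69],"spin":0},
  {"dp":[-165,72,-69],"spin":0},
  {"dp":[-215,92,-69],"spin":0},
  {"dp":[-225,99,-30],"spin":0},
  {"dp":[-225,99,30],"spin":0},
  {"dp":[-225,99,85],"spin":0},
  {"dp":[-225,99,120],"spin":0},
])

```text
t: 31.95
tool_pos: [0.4609, -0.2299, 0.0412]
eef_rot: [-0.002, 0.942, 0.336, -0.001]
ft_force: [0.1, 0.8, -4.0]
width: 0.0189
```

Request:
drive_tool([
  {"dp":[0,0,10],"spin":0},
  {"dp":[0,0,16],"spin":0},
  {"dp":[0,0,20],"spin":0},
  {"dp":[0,0,22],"spin":0},
])

```text
t: 32.45
tool_pos: [0.4627, -0.2311, 0.0235]
eef_rot: [0.0, 0.942, 0.336, 0.0]
ft_force: [0.0, -0.1, -4.5]
width: 0.0183
```

Request:
drive_tool([
  {"dp":[0,0,1.5],"spin":0},
  {"dp":[0,0,3],"spin":0},
  {"dp":[0,0,3],"spin":0},
], squeeze=20)

```text
t: 32.83
tool_pos: [0.4623, -0.2308, 0.0198]
eef_rot: [-0.0, 0.942, 0.336, 0.0]
ft_force: [-0.8, -1.5, -4.4]
width: 0.0185
```

Request:
drive_tool([
  {"dp":[0,0,1],"spin":0},
  {"dp":[0,0,1.5],"spin":0},
])

```text
t: 33.08
tool_pos: [0.4624, -0.2309, 0.0185]
eef_rot: [0.0, 0.942, 0.336, 0.0]
ft_force: [-2.1, 0.0, 2.8]
width: 0.0183
```

Contact. I release, let it settle, then lift straight up.

Request:
drive_tool([
  {"dp":[0,0,0],"spin":0},
  {"dp":[0,0,0],"spin":0},
  {"dp":[0,0,0],"spin":0},
  {"dp":[0,0,0],"spin":0},
  {"dp":[0,0,-30],"spin":0},
  {"dp":[0,0,-70],"spin":0},
  {"dp":[0,0,-120],"spin":0},
  {"dp":[0,0,-180],"spin":0},
  {"dp":[-40,0,-220],"spin":0},
  {"dp":[-60,0,-220],"spin":0},
], fingers=0.6)

```text
t: 34.33
tool_pos: [0.4156, -0.2701, 0.2417]
eef_rot: [0.002, 0.942, 0.336, 0.001]
ft_force: [-0.1, -0.2, -0.5]
width: 0.0511
```

```bash
python3 - <<'E'
from h import *
c=cap('wrist'); w=c['image']; W=cloud(c); hsv=cv2.cvtColor(w,cv2.COLOR_RGB2HSV);H,S=hsv[...,0],hsv[...,1]; z=W[...,2]
m=(z>.07)&(z<.12)&(H>18)&(H<34)&(S>120); P=W[m]; print('mallet top',P.mean(0),np.percentile(z[m],[2,50,98]),cv2.minEnclosingCircle((P[abs(P[:,2]-.09)<.004][:,:2]*1000).astype(np.float32)))
im=cap('side')['image']
a=cv2.resize(im[160:290,225:395,::-1],None,fx=3.6,fy=3.6,interpolation=cv2.INTER_CUBIC)[:,:600]
b=cv2.resize(w[:,:,::-1],(200,125))
a[:125,-200:]=b; cv2.imwrite('pics/fin.png',a)
E
```

```text
mallet top [ 0.50814073 -0.19277299  0.08995633] [0.08717645 0.09015176 0.09169545] ((508.3891906738281, -192.46205139160156), 26.93821907043457)
```

View pics/fin.png

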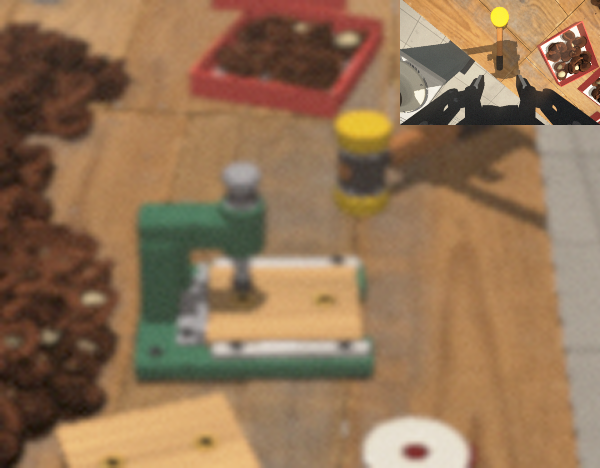

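The mallet is upright on bare table at (360,160). The lid is against the gauge, the plunger is up, and the bystanders have not moved.

```bash
python3 -c "
from bench import manip; print(manip.hand_in())"
```

```text
the job is handed in; nothing more can be done
None
```

I slid the lid against the back gauge, set the eyelet with nine mallet blows, stood the mallet back upright on the bare table and handed in at about 34 s.

- **Lid:** it stopped firmly at the gauge, with 25 N on the fingertips and no further travel. The last picture still shows it there.
- **Eyelet:** after seven blows a light touch on the cap met a stiff stop at about 12.4 mm of travel. After two more blows the stop was at about 12.9 mm, within roughly 1 mm of measuring error, and home is 12 mm. I could not confirm the flange is flat from the pictures, because the plunger's foot and shadow hid it.
- **Mallet:** it is upright, with its top level at 0.090 m and its head at (0.508, -0.192), about 7 cm from where it started. It turned up to about 0.25 rad in the grip during the blows, so I stood it on the table and regripped it twice.
- **Forces:** I could only read them between moves, so the peak wrist force during each blow was not seen. When the mallet was most tilted, its head may have come close to the gripper's body.
- **Bystanders:** the ones in the last picture looked unmoved.

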